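# Move each vessel on to its next apparatus

## Robot

A 6-joint arm with a two-finger parallel gripper is mounted at the origin on the work surface. World frame = base frame: x ahead of the robot, y to its left, z up, the work surface at z = 0. Lengths are in mm, angles in degrees, forces in N, time in s.
With the tool pointing down it reaches from about 350 to 775 mm from the base axis. Payload 7.3 kg.
Tool frame: the origin (TCP) lies at the very end of the fingers, on their centre line; the grasp point (between the pads) lies ctrl.grip_point_offset behind it (ctrl.grip_point_offset is the distance from the TCP to the grasp point, in mm); z points along the fingers, y is the line along which they close (so a half turn about z gives the same grasp; the last joint's range is limited). The gripper opens to 92 mm and grips with 3 to 60 N. Pads are 19 mm wide; open, the fingers measure 130 mm over their backs; the gripper's body (75 mm by 190 mm) begins 47 mm behind the grasp point.
Start: joints at [64.343, 19.595, 87.324, -0, 73.075, -8.365], TCP at [156.036, 501.296, 226.741] pointing down, gripper open.
Joint ranges: [-145.02, 145.02], [-44.19, 115.74], [2.07, 154.8], [-57.11, 237.11], [16.16, 152.29], [-177.93, 177.93]. Speed limits (degrees/s): [147.25, 147.25, 180, 180, 180, 180].

## Interface

Orientations are given as [roll, pitch, yaw] about the fixed x, y, z axes, in that order (R = Rz(yaw) Ry(pitch) Rx(roll)).
In Python, from workcell import ctrl, capture, hand_in, outline_of gives the robot as it stands. The module is installed in compiled form; this text tells all that it offers.
- The arm moves only by the tool step_arm, never from a script. Its argument "series" is a list of rows, each a list of 2 entries, a list of its own where there are three numbers: the shift along the tool's x, y, z in cm, then the turn about the tool's z in rad. In form: [[[dx, dy, dz], roll], ...]. A call has 1 to 10 rows; each row is the pose to reach, as a shift and turn from the pose commanded when the call began, along the tool's axes at that moment; what a row does not reach only later rows make up. A row lasts 1/10 s, in which the tool goes at most 50 mm and 8.59 degrees, less where a joint would pass 70% of its speed; a pose out of reach is approached as far as the arm can. A call with a gripper value outside its range is refused whole. "hand" is the finger opening in cm, from 0 to 9.18, set as the call begins (left out, the last holds). The fingers move at their own pace and stop on an object; the grip force is fixed at half the most. Time passes only in rows, so rows that repeat a pose let the fingers close. It gives the time, the measured TCP pose, the force, the opening and the grip force at its end, in the units of the state.
- ctrl.sense(): the state, without advancing time (a new reading comes with each control period).
- capture(name): name is "scene" or "top" or "wrist"; returns a dict with "image" (384x512x3 uint8, red, green, blue), "range_z" (384x512 float32, mm along the optical axis (not along the pixel's ray), 0 where there is no reading), "fx", "fy", "cx", "cy" (pixels), "T" (4x4, takes a point from camera to world coordinates). Camera axes: x right, y up, looking along -z (the intrinsics and any distortion apply to the point x, -y, -z); pixel columns grow to the right and rows downward; lengths in mm; the calibration is good to about 2 mm. A picture is of the moment at which its call begins.
- hand_in(): hands the job in; it is judged then, once.
Trained networks look in a picture, given as the dict that the camera call returned (one of the last four; its "shot" number tells which), for a name from the list of things; names that differ only in an ending like _2 or _b are one class to them, and where a whole thing is asked for, a point or a joint stands for the part that bears it (a point fixed in the world has none). Each returns a list of dicts, best first, with "conf" (0 to 1); they miss things now and then, are a little off and sometimes report something else, mostly with a low value. They report only what shows in the picture. A call takes as long as a camera call. They do not tell look-alikes from the thing itself.
- outline_of(picture, thing): "region" (384x512 bool, what is visible of it) and "location" ([row, column] in pixels, amid what is visible of it).
The state is a dict: "clock": time; "qpos": joint angles; "joint_vel": joint speeds; "tau": joint torques, N m; "tool_pos": TCP position; "eef_rot": TCP orientation; "ft_force": force on the tool from outside, world axes, zero at the start; "ft_torque": the same for the moment, N m; "finger_gap": finger opening in mm; "gripper_force": force on a finger pad.
Only numpy, scipy, OpenCV 4.12 (cv2) and the standard library are available. Lean on these libraries where they do the work, as an engineer would, in place of code of your own. Each camera call takes 0.05 s, during which the arm holds its last target. There are 200 camera calls.

## Task

The flask has been weighed, the square bottle has been stirred and the jar has been warmed, so each is due at its next apparatus: the flask on the magnetic stirrer, the square bottle on the warming plate and the jar on the balance. All three apparatus are occupied; the empty cork mat is there for parking a vessel meanwhile. Keep the vessels upright, set each down gently in the middle of its new plate, and leave the tube rack and the tip box where they stand.

Things in the scene. Friction and masses are not known exactly. Their poses are not given: they have to be found in the camera images.
- flask: Conical flask of amber glass with a black rubber stopper, closed, about 0.2 kg, loose. Base 66 mm across; from 10 mm above the base it tapers to a neck 27 mm across between 74 and 100 mm height; lip 31 mm across at 103 to 107 mm; stopper 25 mm across up to 120 mm. Origin: centre of its underside; z up its axis. Starts on the balance.
- bottle: Square grey plastic bottle with a round black screw cap, closed, about 0.25 kg, loose. Body 56 x 56 mm and 76 mm high, then a sloping shoulder; cap 39 mm across from 86 to 112 mm height. Origin: centre of its underside; z up its axis, x and y across its flat sides. Starts on the magnetic stirrer.
- jar: Squat round white plastic jar with a ribbed white screw lid, closed, about 0.15 kg, loose. Body 56 mm across and 40 mm high; lid 62 mm across over its ribs (60 mm without) from 40 to 58 mm height. Origin: centre of its underside; z up its axis. Starts on the warming plate.
- balance: Portable electronic balance: low white housing 200 x 150 mm with a round bare-steel pan 116 mm across. Fixed. Its control end (display or knob) points to its own -x, roughly towards the robot. Origin: at bench level under the middle of the pan; pan top 48 mm above it. The housing (36 mm high) reaches from 125 mm in front of the pan's middle (-x) to 75 mm behind it.
- stirrer: Magnetic stirrer: grey housing 195 x 140 mm, 50 mm high, with a square white ceramic top plate 125 x 125 mm and one big black knob in front. Fixed. Its control end (display or knob) points to its own -x, roughly towards the robot. Origin: at bench level under the middle of the plate; plate top 62 mm above it. The knob stands 95 mm in front of the plate's middle and is 68 mm high.
- warmer: Warming plate: low white housing 205 x 150 mm with a square dark metal plate 140 x 140 mm, scored with lines, and a black control strip in front. Fixed. Its control end (display or knob) points to its own -x, roughly towards the robot. Origin: at bench level under the middle of the plate; plate top 52 mm above it.
- mat: Round cork mat 150 mm across and 6 mm thick, lying fixed on the bench, empty at the start. Origin: centre of its underside, at bench level.
- tube_rack: Bystander: blue plastic rack 160 x 66 mm with screw-cap sample tubes standing in it, 102 mm high over all, loose. Origin: centre of its underside; x along its length.
- tip_box: Bystander: pipette tip box, white base 128 x 88 mm with a yellow rack of tips (69 mm high) and a clear lid standing open at its +y side up to 125 mm, loose. Origin: centre of its underside; x along its length.
Not all that is in view belongs to the job. Of the things like the bottle, leave any that is blue, pink or yellow; of the rest the smaller one is meant.

How it is judged (in metres and radians):
At the end, for the whole second after the job is handed in: Flask on the stirrer, bottle on the warming plate, jar on the balance, each within 15 mm of its plate's middle, base within 6 mm of the plate's height, upright within 0.1 rad, released and still; tube rack and tip box within 30 mm of their starts (horizontal distance between flask and stirrer below 0.015 m and z of flask in the frame of stirrer between 0.056 and 0.068 m and angle between each of flask, bottle, jar's own z axis and vertical below 0.1 rad and linear speed of each of flask, bottle, jar below 0.02 m/s and contact force between each of flask, bottle, jar and the fingers below 0.1 N and horizontal distance between bottle and warmer below 0.015 m and z of bottle in the frame of warmer between 0.046 and 0.058 m and horizontal distance between jar and balance below 0.015 m and z of jar in the frame of balance between 0.042 and 0.054 m and distance of each of tube_rack, tip_box from where it was at the start of the episode below 0.03 m); the robot touches nothing.
It fails at once if a vessel is tipped more than about 35 degrees (angle between any of flask, bottle, jar's own z axis and vertical above 0.6 rad).
It fails at once if a vessel is dropped or slammed onto its new plate (faster than 0.45 m/s in the last 10 mm, as after a fall of more than 10 mm) ((horizontal distance between flask and stirrer below 0.05 m and z of flask in the frame of stirrer between 0.056 and 0.072 m and linear speed of flask above 0.45 m/s) or (horizontal distance between bottle and warmer below 0.05 m and z of bottle in the frame of warmer between 0.046 and 0.062 m and linear speed of bottle above 0.45 m/s) or (horizontal distance between jar and balance below 0.05 m and z of jar in the frame of balance between 0.042 and 0.058 m and linear speed of jar above 0.45 m/s)).
It fails at once if the tube rack or the tip box is shoved more than 30 mm (distance of any of tube_rack, tip_box from where it was at the start of the episode above 0.03 m).
It also fails if it takes over 112 s, if anything falls off the work surface, if the arm or the gripper's body presses on something with over 40 N, if the wrist force passes 120 N, or if a joint passes its speed limit or range.

## Working session

There is one attempt and no reset: what is moved stays moved. The work goes in short steps, Python scripts to look and compute and a tool call to move; the robot and the scene stay as the last step left them, time stands still between calls to the robot, and variables do not carry over. Pictures are saved under pics/ and viewed, at most 14 in all, crops included, and the job is handed in when it is done.

Besides the shell and the picture viewer there is one more tool, called after "Call:" as a command line: name --argument value ..., lists and objects as JSON in quotes. step_arm: Moves the arm, as the interface text tells. Its arguments: {"type":"object","properties":{"series":{"type":"array","items":{"type":"array"}},"hand":{"type":"number"}},"required":["series"]}

```bash
mkdir -p pics; cat > h.py <<'E'
import numpy as np, cv2
from workcell import ctrl, capture, hand_in, outline_of
def world(p):
    r=p["range_z"]; v,u=np.mgrid[:384,:512]
    x=(u-p["cx"])/p["fx"]*r; y=-(v-p["cy"])/p["fy"]*r
    P=np.stack([x,y,-r,np.ones_like(r)],-1)@np.array(p["T"]).T
    return P[...,:3]
def save(p,n): cv2.imwrite(f"pics/{n}.png",p["image"][...,::-1])
E
python3 - <<'E'
from h import *
print(ctrl.sense(), ctrl.grip_point_offset)
ims=[]
for c in("scene","top"):
    p=capture(c); save(p,c); W=world(p); print(c,[k for k in p],np.round(p["T"],2).tolist(),p["fx"])
    np.save(c+"W.npy",W); np.save(c+"I.npy",p["image"])
    for t in "flask bottle jar balance stirrer warmer mat tube_rack tip_box".split():
        for d in outline_of(p,t):
            m=d["region"]&(p["range_z"]>0)
            if m.sum()==0: continue
            q=W[m]; print(t,round(d["conf"],2),np.round(d["location"]),m.sum(),"med",np.median(q,0).round(),"lo",np.percentile(q,2,0).round(),"hi",np.percentile(q,98,0).round())
E
```

```text
{'clock': 0.0, 'qpos': array([ 6.43452949e+01,  1.96372320e+01,  8.73769629e+01, -1.08332104e-03,
        7.30745107e+01, -8.36531265e+00]), 'joint_vel': array([-0.00597561,  0.00596273,  0.02703156, -0.01485379, -0.0405377 ,
       -0.02090881]), 'tau': array([ 7.98252240e-04, -4.31248248e+01, -2.44223696e+01,  7.17568165e-02,
        5.58746082e-02, -8.15874114e-05]), 'tool_pos': array([155.83708199, 500.91359445, 226.03938685]), 'eef_rot': array([-1.79912087e+02, -1.18803720e-02,  1.62710915e+02]), 'ft_force': array([0.29423909, 0.49076447, 0.36649001]), 'ft_torque': array([-0.03424308, -0.02294263, -0.01390019]), 'gripper_force': 0.0, 'finger_gap': 91.70951232010397} 18.8
scene ['image', 'range_z', 'fx', 'fy', 'cx', 'cy', 'T', 'shot'] [[0.4, -0.61, 0.68, 1356.45], [0.92, 0.28, -0.29, -471.28], [-0.01, 0.74, 0.67, 939.66], [0.0, 0.0, 0.0, 1.0]] 448.566438714043
flask 0.67 [236. 262.] 693 med [ 653. -160.   93.] lo [ 633. -184.   51.] hi [ 670. -131.  167.]
bottle 0.97 [288. 150.] 924 med [ 675. -459.   72.] lo [ 642. -486.   11.] hi [ 686. -431.  113.]
bottle 0.9 [165. 154.] 1164 
[... 2205 characters left out ...]
2. 308.   7.] hi [775. 420. 125.]
balance 0.94 [164. 263.] 2078 med [ 595. -150.   36.] lo [ 511. -232.   -1.] hi [709. -75.  57.]
balance 0.39 [223. 329.] 1950 med [ 399. -372.   57.] lo [ 322. -460.   18.] hi [ 513. -312.   68.]
stirrer 0.77 [222. 329.] 1928 med [ 398. -372.   57.] lo [ 322. -460.   21.] hi [ 512. -314.   67.]
warmer 0.87 [215. 108.] 2475 med [392. 382.  47.] lo [307. 315.   2.] hi [503. 474.  57.]
mat 0.97 [162. 182.] 1264 med [606. 151.   4.] lo [539.  85.  -1.] hi [672. 217.   9.]
tube_rack 0.67 [140. 319.] 1059 med [ 684. -343.   64.] lo [ 613. -382.   -1.] hi [ 769. -318.  103.]
tip_box 0.95 [131. 117.] 1576 med [709. 369.  59.] lo [652. 307.   8.] hi [774. 417. 125.]
```

```bash
python3 -c "
import cv2,numpy as np
a=cv2.imread('pics/scene.png');b=cv2.imread('pics/top.png')
cv2.imwrite('pics/both.png',cv2.resize(np.vstack([a,b]),(400,600)))"
```

```text
(no output)
```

View pics/top.png

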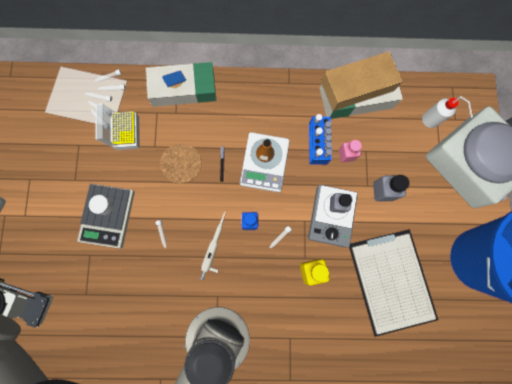

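View pics/scene.png

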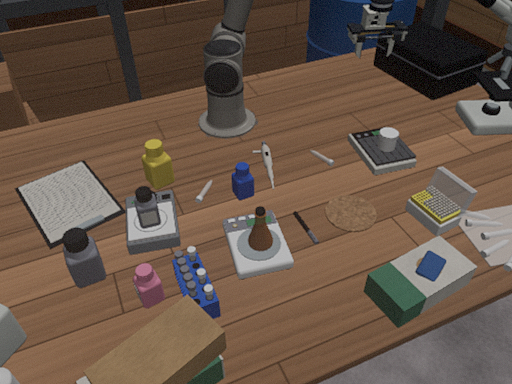

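The top view shows the flask on the balance at (264,152), the small grey bottle on the stirrer at (341,202), and the jar on the warmer at (98,204). The mat is free at (180,163). The large grey bottle at (390,187) and the coloured ones are decoys. Next I'll fit the poses.

```bash
cat > fit.py <<'E'
from h import *
def rect(W,c,r,z0,z1):
    m=(np.hypot(W[...,0]-c[0],W[...,1]-c[1])<r)&(W[...,2]>z0)&(W[...,2]<z1)
    k=cv2.connectedComponentsWithStats(m.astype(np.uint8))
    L=k[1]==1+np.argmax(k[2][1:,4]); q=W[L][:,:2].astype(np.float32)
    (x,y),R=cv2.minEnclosingCircle(q)
    b=cv2.minAreaRect(q)
    return dict(n=len(q),circ=np.round([x,y,R],1),rect=np.round([*b[0],*b[1],b[2]],1),zmed=round(float(np.median(W[L][:,2])),1),mean=q.mean(0).round(1))
S=dict(jar=((435,388),60,103,120),bottle=((452,-395),60,166,182),flask=((625,-150),50,160,176),
 pan=((630,-155),62,45,52),splate=((460,-390),85,59,65.5),wplate=((430,385),100,49.5,55),
 balH=((600,-150),150,30,42),stH=((440,-390),150,44,55),waH=((400,385),150,30,60),mat=((607,150),100,3.5,9))
E
python3 - <<'E'
from fit import *
for c in("top","scene"):
    W=np.load(c+"W.npy")
    for k,a in S.items(): print(c,k,rect(W,*a))
E
```

```text
top jar {'n': 266, 'circ': array([433.4, 391.6,  31.7]), 'rect': array([434.6, 391.4,  58.8,  60.4,  39.7]), 'zmed': 108.1, 'mean': array([433.7, 390.9], dtype=float32)}
top bottle {'n': 127, 'circ': array([ 453.6, -398.6,   19.9]), 'rect': array([ 453.5, -398.3,   35.2,   36.8,    3.1]), 'zmed': 172.4, 'mean': array([ 453.2, -398.3], dtype=float32)}
top flask {'n': 45, 'circ': array([ 636.4, -150.6,   12.4]), 'rect': array([ 636.5, -151.3,   19.5,   23.8,   88.5]), 'zmed': 165.5, 'mean': array([ 635.4, -151.2], dtype=float32)}
top pan {'n': 328, 'circ': array([ 635.6, -156.6,   57.2]), 'rect': array([ 6.328e+02, -1.577e+02,  1.078e+02,  1.103e+02,  6.000e-01]), 'zmed': 47.2, 'mean': array([ 627.8, -159.2], dtype=float32)}
top splate {'n': 598, 'circ': array([ 452.4, -396.7,   82. ]), 'rect': array([ 449.1, -396.9,  124.2,  123.9,   79.6]), 'zmed': 61.0, 'mean': array([ 444.1, -387.6], dtype=float32)}
top wplate {'n': 746, 'circ': array([432. , 392.3,  92.5]), 'rect': array([434.6, 391.3, 140.3, 139.2,  82.3]), 'zmed': 51.3, 'mean': array([430.3, 389.1], dtype=float32)}
top balH {'n'
[... 1770 characters left out ...]
balH {'n': 1704, 'circ': array([ 616.5, -156.5,  119.4]), 'rect': array([ 617.7, -156. ,  148.3,  199.7,   81.1]), 'zmed': 35.2, 'mean': array([ 624.4, -163.8], dtype=float32)}
scene stH {'n': 645, 'circ': array([ 424.7, -394.3,  116.8]), 'rect': array([ 423.9, -393.6,  139. ,  198.7,   79.4]), 'zmed': 48.4, 'mean': array([ 428.9, -389. ], dtype=float32)}
scene waH {'n': 1372, 'circ': array([412.4, 391.7, 124.5]), 'rect': array([412.5, 392.2, 152.1, 206.4,  82. ]), 'zmed': 48.7, 'mean': array([438.8, 373.8], dtype=float32)}
scene mat {'n': 1019, 'circ': array([611.3, 150.4,  75.3]), 'rect': array([610.3, 149.3, 146.8, 146.2,  83.3]), 'zmed': 5.4, 'mean': array([613.3, 149.5], dtype=float32)}
```

```bash
cat >> h.py <<'E'
def go(x,y,z,yaw=None):
    s=ctrl.sense(); p=s["tool_pos"]; r=s["eef_rot"]; a=np.radians(r[2])
    d=np.array([x,y,z])-p; c,sn=np.cos(a),np.sin(a)
    t=0 if yaw is None else -((yaw-r[2]+90)%180-90)
    print("now",p.round(1),r.round(1),"shift cm",np.round([(c*d[0]+sn*d[1])/10,(sn*d[0]-c*d[1])/10,-d[2]/10],2),"roll",round(np.radians(t),3))
E
python3 -c "
from h import *
go(436.5,389.5,200)"
```

```text
now [156.  501.3 226.7] [180.    0.  162.7] shift cm [-30.1   -2.34   2.67] roll 0.0
```

Call:
step_arm --series '[[[-3,-0.2,0.3],0],[[-7,-0.5,0.6],0],[[-11.5,-0.9,1],0],[[-16,-1.2,1.4],0],[[-20.5,-1.6,1.8],0],[[-25,-2,2.2],0],[[-28.5,-2.2,2.5],0],[[-30.1,-2.3,2.7],0],[[-30.1,-2.3,2.7],0]]' --hand 9.18

```text
clock: 1.9
tool_pos: [437.9, 388.9, 199.0]
eef_rot: [-180.0, -0.0, 162.5]
ft_force: [-0.2, 0.1, -0.2]
finger_gap: 91.4
gripper_force: 0.0
```

```bash
python3 - <<'E'
from fit import *
p=capture("wrist"); save(p,"w1"); W=world(p); print(np.round(p["T"],2))
for k in("jar","wplate"):
    try: print(k,rect(W,*S[k]))
    except Exception as e: print(k,e)
go(436.5,389.5,82)
E
```

```text
[[ 3.0000e-01 -9.1000e-01 -2.8000e-01  3.6307e+02]
 [ 9.5000e-01  2.9000e-01  9.0000e-02  4.1342e+02]
 [-0.0000e+00 -2.9000e-01  9.6000e-01  3.5714e+02]
 [ 0.0000e+00  0.0000e+00  0.0000e+00  1.0000e+00]]
jar {'n': 2949, 'circ': array([435.7, 394.7,  31.2]), 'rect': array([435.6, 394.9,  61.2,  61.5,  37.5]), 'zmed': 110.1, 'mean': array([434.1, 395.3], dtype=float32)}
wplate {'n': 10447, 'circ': array([434.9, 393.4,  95.7]), 'rect': array([436. , 395.5, 140. , 139.7,  82.4]), 'zmed': 52.2, 'mean': array([426.1, 398.1], dtype=float32)}
now [436.5 389.7 199.3] [-1.800e+02 -1.000e-01  1.626e+02] shift cm [-1.000e-02 -2.000e-02  1.173e+01] roll 0.0
```

View pics/w1.png

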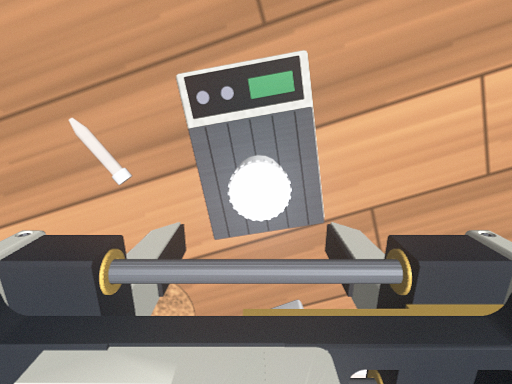

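The wrist view shows the jar at (260,188) on the warmer's dark plate, inside the finger line. Now I'll descend and grip.

Call:
step_arm --series '[[[0.1,0.3,2],0],[[0.1,0.3,5],0],[[0.1,0.3,8],0],[[0.1,0.3,10.5],0],[[0.1,0.3,11.7],0],[[0.1,0.3,11.7],0]]'

```text
clock: 2.55
tool_pos: [434.6, 393.4, 81.7]
eef_rot: [-179.9, -0.1, 162.8]
ft_force: [0.2, -0.5, 0.5]
finger_gap: 92.2
gripper_force: 0.0
```

Call:
step_arm --series '[[[0,0,0],0],[[0,0,0],0],[[0,0,0],0],[[0,0,0],0],[[0,0,0],0],[[0,0,0],0]]' --hand 3

```text
clock: 3.15
tool_pos: [436.8, 393.2, 83.3]
eef_rot: [179.9, 0.0, 162.7]
ft_force: [-0.8, -0.5, 4.5]
finger_gap: 59.6
gripper_force: 30.0
```

```bash
python3 - <<'E'
from fit import *
print(ctrl.sense()["gripper_force"],ctrl.sense()["finger_gap"])
p=capture("wrist"); save(p,"w2"); W=world(p)
for k in("jar","wplate"): print(k,rect(W,*S[k]))
go(436,393,230);go(608,152,230);go(608,152,38)
E
```

```text
30.00053644180298 59.563018054399244
jar {'n': 6046, 'circ': array([426.6, 397.3,  46.8]), 'rect': array([421.4, 398.9,  93.6,  32.8,  72.9]), 'zmed': 110.1, 'mean': array([423.2, 398.4], dtype=float32)}
wplate {'n': 16986, 'circ': array([414.8, 398.5,  84.4]), 'rect': array([416.6, 398.2, 140. , 100.8,  82.2]), 'zmed': 52.1, 'mean': array([400.2, 405.4], dtype=float32)}
now [436.8 393.2  83.4] [179.9   0.  162.7] shift cm [  0.07  -0.04 -14.66] roll 0.0
now [436.8 393.2  83.4] [179.9   0.  162.7] shift cm [-23.51 -17.94 -14.66] roll 0.0
now [436.8 393.2  83.4] [179.9   0.  162.7] shift cm [-23.51 -17.94   4.54] roll 0.0
```

Call:
step_arm --series '[[[0,0,-1],0],[[0,0,-3.5],0],[[0,0,-7],0],[[-2,-1.5,-9],0],[[-5.5,-4.2,-10],0],[[-9.5,-7.2,-10],0],[[-13.5,-10.3,-10],0],[[-17.5,-13.3,-10],0],[[-20.8,-15.9,-9],0],[[-22.8,-17.4,-7],0]]'

```text
clock: 4.2
tool_pos: [605.1, 155.9, 154.2]
eef_rot: [179.9, 0.2, 162.6]
ft_force: [0.3, 0.5, -1.5]
finger_gap: 59.4
gripper_force: 30.0
```

```bash
python3 -c "
from h import *
go(608,151,37)"
```

```text
now [605.1 155.9 154.2] [179.9   0.2 162.6] shift cm [-0.43 -0.38 11.72] roll 0.0
```

Call:
step_arm --series '[[[-0.4,-0.3,1],0],[[-0.7,-0.5,4],0],[[-0.7,-0.5,7],0],[[-0.7,-0.5,9.3],0],[[-0.7,-0.5,10.5],0],[[-0.7,-0.5,11.1],0],[[-0.7,-0.5,11.5],0],[[-0.7,-0.5,11.5],0]]'

```text
clock: 5.0
tool_pos: [608.0, 152.6, 38.3]
eef_rot: [180.0, 0.0, 162.7]
ft_force: [0.9, -0.1, -0.5]
finger_gap: 59.3
gripper_force: 30.0
```

Call:
step_arm --series '[[[0,0,0],0],[[0,0,0],0],[[0,0,0],0],[[0,0,0],0],[[0,0,-3],0],[[0,0,-8],0],[[0,0,-13],0],[[2,0,-17],0],[[5,0,-19],0],[[5,0,-19],0]]' --hand 9.18

```text
clock: 6.0
tool_pos: [559.1, 168.4, 232.2]
eef_rot: [179.8, 0.3, 162.8]
ft_force: [0.1, -0.4, 0.2]
finger_gap: 91.9
gripper_force: 0.0
```

```bash
python3 - <<'E'
from fit import *
p=capture("wrist"); save(p,"w3"); W=world(p)
print(rect(W,(605,150),60,57,72)); print(rect(W,*S["mat"]))
go(456,-399,300); go(456,-399,149)
E
```

```text
{'n': 1597, 'circ': array([607.2, 154. ,  31.4]), 'rect': array([606.8, 154.3,  61.8,  60.7,  36.7]), 'zmed': 64.1, 'mean': array([605.3, 154.6], dtype=float32)}
{'n': 5308, 'circ': array([608.5, 155.5,  74.8]), 'rect': array([607.9, 155.5, 148.7, 147.9,  72.3]), 'zmed': 6.2, 'mean': array([599.2, 158.7], dtype=float32)}
now [559.8 167.7 230. ] [179.9   0.2 162.8] shift cm [ -6.87 -57.2   -7.  ] roll 0.0
now [559.8 167.7 230. ] [179.9   0.2 162.8] shift cm [ -6.87 -57.2    8.1 ] roll 0.0
```

View pics/w3.png

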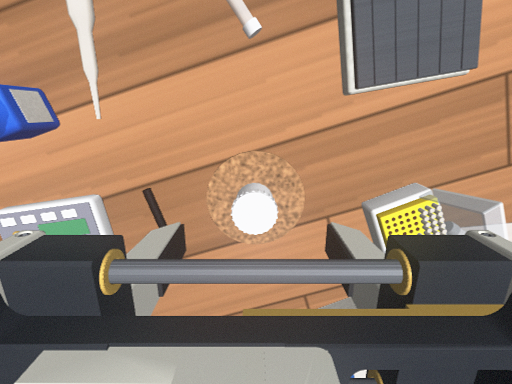

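The jar is upright on the mat at (255,208). The wrist bias in y is about +1.7 mm. Next is the bottle.

Call:
step_arm --series '[[[-0.4,-3,-1],0],[[-1,-8,-2],0],[[-1.5,-12.5,-3],0],[[-2,-17,-4],0],[[-2.5,-21.5,-4],0],[[-3,-26,-4],0],[[-3.6,-30.5,-4],0],[[-4.2,-35,-4],0],[[-4.7,-39.5,-4],0],[[-5.3,-44,-4],0]]'

```text
clock: 7.05
tool_pos: [479.1, -271.1, 266.2]
eef_rot: [180.0, -0.1, 162.7]
ft_force: [0.8, 0.0, 0.2]
finger_gap: 91.8
gripper_force: 0.0
```

Call:
step_arm --series '[[[-0.5,-4.5,0],0],[[-1,-8.5,0],0],[[-1.4,-11.5,0],0],[[-1.6,-13.2,0],0],[[-1.6,-13.2,0],0],[[-1.6,-13.2,0],0]]'

```text
clock: 7.65
tool_pos: [455.9, -399.0, 266.7]
eef_rot: [179.9, -0.1, 162.7]
ft_force: [-0.1, -0.5, 0.6]
finger_gap: 92.1
gripper_force: 0.0
```

```bash
python3 - <<'E'
from fit import *
p=capture("wrist"); save(p,"w4"); W=world(p)
for k in("bottle","splate"): print(k,rect(W,*S[k]))
s=rect(W,*S["bottle"])["circ"]; go(s[0],s[1]-1.7,150)
E
```

```text
bottle {'n': 1213, 'circ': array([ 455.3, -397.1,   20.6]), 'rect': array([ 454.8, -397.2,   40.4,   39.9,   86.6]), 'zmed': 174.1, 'mean': array([ 453.9, -396.7], dtype=float32)}
splate {'n': 5178, 'circ': array([ 453. , -394.8,   84.3]), 'rect': array([ 451.1, -394.6,  125. ,  124.7,   79.2]), 'zmed': 62.2, 'mean': array([ 438.6, -389.1], dtype=float32)}
now [ 456.2 -398.5  267.2] [179.9  -0.  162.8] shift cm [ 0.08 -0.06 11.72] roll 0.0
```

View pics/w4.png

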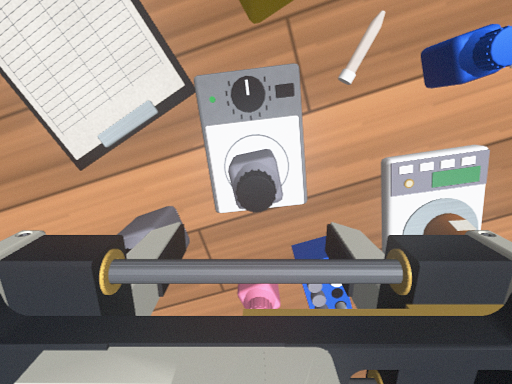

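Call:
step_arm --series '[[[0.1,-0.1,2],0],[[0.1,-0.1,5],0],[[0.1,-0.1,8],0],[[0.1,-0.1,10.5],0],[[0.1,-0.1,11.7],0],[[0.1,-0.1,11.7],0],[[0.1,-0.1,11.7],0]]'

```text
clock: 8.4
tool_pos: [455.3, -400.1, 151.9]
eef_rot: [-180.0, 0.1, 162.8]
ft_force: [0.1, 0.2, 0.8]
finger_gap: 91.8
gripper_force: 0.0
```

Call:
step_arm --series '[[[0,0,0],0],[[0,0,0],0],[[0,0,0],0],[[0,0,0],0],[[0,0,0],0],[[0,0,0],0],[[0,0,0],0],[[0,0,0],0],[[0,0,0],0]]' --hand 1

```text
clock: 9.3
tool_pos: [454.6, -400.0, 150.6]
eef_rot: [180.0, -0.0, 162.7]
ft_force: [0.8, 1.0, 0.7]
finger_gap: 38.4
gripper_force: 30.0
```

```bash
python3 -c "
from h import *
go(455,-399,290);go(436,393.5,290)"
```

```text
now [ 454.6 -400.   150.6] [180.   -0.  162.7] shift cm [-1.000e-02  1.100e-01 -1.394e+01] roll 0.0
now [ 454.6 -400.   150.6] [180.   -0.  162.7] shift cm [ 25.36  75.21 -13.94] roll 0.0
```

Call:
step_arm --series '[[[0,0,-1],0],[[0,0,-3],0],[[0,0,-6],0],[[0,0,-9.5],0],[[0.4,1.2,-12.5],0],[[1.2,3.5,-14],0],[[2.3,6.8,-14],0],[[3.6,10.6,-14],0],[[4.9,14.4,-14],0],[[6.2,18.2,-14],0]]'

```text
clock: 10.3
tool_pos: [448.9, -206.5, 291.0]
eef_rot: [180.0, -0.0, 162.7]
ft_force: [0.4, 0.2, -2.7]
finger_gap: 38.3
gripper_force: 29.9
```

Call:
step_arm --series '[[[1.3,3.8,0],0],[[2.6,7.6,0],0],[[3.9,11.5,0],0],[[5.2,15.3,0],0],[[6.5,19.1,0],0],[[7.8,23,0],0],[[9.1,26.9,0],0],[[10.4,30.7,0],0],[[11.7,34.6,0],0],[[13,38.4,0],0]]'

```text
clock: 11.3
tool_pos: [439.0, 198.9, 291.2]
eef_rot: [-180.0, 0.0, 162.7]
ft_force: [1.9, 0.2, -4.8]
finger_gap: 38.5
gripper_force: 29.9
```

Call:
step_arm --series '[[[1.3,3.8,0],0],[[2.6,7.6,0],0],[[3.8,11.3,0],0],[[4.8,14.5,0],0],[[5.6,16.8,0],0],[[6.1,18.2,0],0],[[6.2,18.6,0],0],[[6.2,18.6,0],0],[[6.2,18.6,0],0]]'

```text
clock: 12.2
tool_pos: [435.8, 392.2, 290.9]
eef_rot: [-180.0, 0.0, 162.7]
ft_force: [-0.3, 0.0, -2.5]
finger_gap: 38.6
gripper_force: 29.9
```

```bash
python3 - <<'E'
from fit import *
p=capture("wrist"); save(p,"w5"); W=world(p)
print(rect(W,*S["wplate"]))
go(436,393.5,141.5)
E
```

```text
{'n': 5715, 'circ': array([431.9, 394.1,  93.2]), 'rect': array([436.1, 395.5, 140. , 139.3,  82.2]), 'zmed': 52.2, 'mean': array([413.8, 404.8], dtype=float32)}
now [435.9 392.2 291. ] [-180.     0.   162.6] shift cm [ 0.03  0.13 14.95] roll 0.0
```

View pics/w5.png

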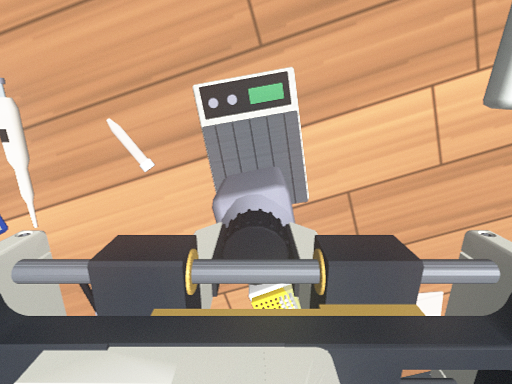

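The bottle is held upright over the warmer plate, with its shoulder at (252,195). Lowering it.

Call:
step_arm --series '[[[0,0.1,1.5],0],[[0,0.1,5],0],[[0,0.1,8.5],0],[[0,0.1,11.5],0],[[0,0.1,13.3],0],[[0,0.1,14.2],0],[[0,0.1,14.7],0],[[0,0.1,15],0],[[0,0.1,15],0],[[0,0.1,15],0]]'

```text
clock: 13.25
tool_pos: [436.3, 394.5, 141.7]
eef_rot: [179.9, 0.1, 162.7]
ft_force: [-0.4, -0.5, -3.7]
finger_gap: 38.4
gripper_force: 29.9
```

Call:
step_arm --series '[[[0,0,0],0],[[0,0,0],0],[[0,0,0],0],[[0,0,0],0],[[0,0,0],0],[[0,0,-2],0],[[0,0,-6],0],[[0,0,-10],0],[[0,0,-12],0],[[0,0,-12],0]]' --hand 9.18

```text
clock: 14.25
tool_pos: [437.1, 395.2, 264.4]
eef_rot: [179.7, 0.3, 162.7]
ft_force: [0.1, -0.3, -0.4]
finger_gap: 91.4
gripper_force: 0.0
```

```bash
python3 - <<'E'
from fit import *
p=capture("wrist"); save(p,"w6"); W=world(p)
print(rect(W,*S["wplate"])); print(rect(W,(436,393),60,157,172))
go(638,-153,270)
E
```

```text
{'n': 6936, 'circ': array([435.3, 393.2,  95.7]), 'rect': array([436.4, 395.6, 140. , 140.2,  82.2]), 'zmed': 52.2, 'mean': array([425.2, 397.7], dtype=float32)}
{'n': 1147, 'circ': array([436.9, 397.1,  20.6]), 'rect': array([436.9, 397. ,  40.4,  40.2,  55. ]), 'zmed': 164.0, 'mean': array([435.6, 397.4], dtype=float32)}
now [436.3 394.6 261.9] [1.799e+02 1.000e-01 1.627e+02] shift cm [-35.54 -46.28  -0.81] roll 0.0
```

Call:
step_arm --series '[[[-1.5,-2,-0.5],0],[[-4,-5.2,-0.8],0],[[-7,-9.1,-0.8],0],[[-10,-13,-0.8],0],[[-13,-16.9,-0.8],0],[[-16,-20.8,-0.8],0],[[-19,-24.7,-0.8],0],[[-22,-28.6,-0.8],0],[[-25,-32.5,-0.8],0],[[-28,-36.4,-0.8],0]]'

```text
clock: 15.3
tool_pos: [594.7, -38.4, 266.6]
eef_rot: [-180.0, -0.2, 162.7]
ft_force: [0.7, 0.8, -0.3]
finger_gap: 91.9
gripper_force: 0.0
```

Call:
step_arm --series '[[[-3,-4,0],0],[[-5.5,-7.2,0],0],[[-7,-9.2,0],0],[[-7.5,-9.9,0],0],[[-7.5,-9.9,0],0],[[-7.5,-9.9,0],0]]'

```text
clock: 15.9
tool_pos: [636.8, -151.9, 268.0]
eef_rot: [180.0, -0.1, 162.8]
ft_force: [1.1, 0.2, -0.4]
finger_gap: 92.1
gripper_force: 0.0
```

```bash
python3 - <<'E'
from fit import *
p=capture("wrist"); save(p,"w7"); W=world(p)
for k in("flask","pan","balH"): print(k,rect(W,*S[k]))
s=rect(W,*S["flask"])["circ"]; go(s[0],s[1]-1.7,121)
E
```

```text
flask {'n': 467, 'circ': array([ 637.6, -149. ,   12.3]), 'rect': array([ 637.5, -148.8,   23.5,   24. ,   73.6]), 'zmed': 168.1, 'mean': array([ 636.6, -148.8], dtype=float32)}
pan {'n': 2790, 'circ': array([ 638.8, -154.4,   57.8]), 'rect': array([ 636.7, -153.9,  114.3,  110.5,   86.9]), 'zmed': 48.2, 'mean': array([ 628.8, -155.8], dtype=float32)}
balH {'n': 8573, 'circ': array([ 614. , -150.6,  119.9]), 'rect': array([ 613.7, -150.3,  148.6,  197.9,   81. ]), 'zmed': 37.0, 'mean': array([ 588.3, -145. ], dtype=float32)}
now [ 636.9 -151.6  268.5] [ 1.800e+02 -1.000e-01  1.628e+02] shift cm [-0.04  0.11 14.75] roll 0.0
```

View pics/w7.png

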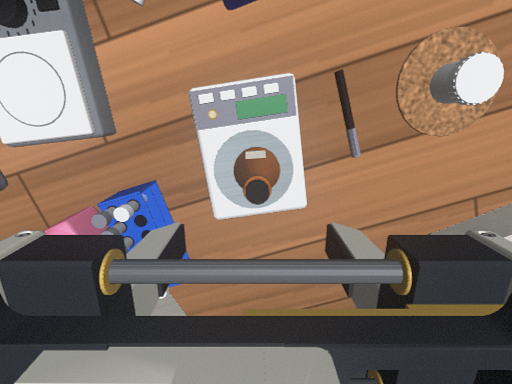

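The flask's stopper is at (257,190), between the fingers, and both sides are clear.

Call:
step_arm --series '[[[0,0.1,2],0],[[0,0.1,6],0],[[0,0.1,10],0],[[0,0.1,13],0],[[0,0.1,14.7],0],[[0,0.1,14.7],0],[[0,0.1,14.7],0]]'

```text
clock: 16.65
tool_pos: [637.9, -151.3, 122.7]
eef_rot: [180.0, 0.1, 162.8]
ft_force: [-0.3, 0.3, 0.6]
finger_gap: 91.9
gripper_force: 0.0
```

Call:
step_arm --series '[[[0,0,0],0],[[0,0,0],0],[[0,0,0],0],[[0,0,0],0],[[0,0,0],0],[[0,0,0],0],[[0,0,0],0],[[0,0,0],0],[[0,0,0],0],[[0,0,0],0]]' --hand 0.5

```text
clock: 17.65
tool_pos: [637.6, -152.2, 121.7]
eef_rot: [180.0, 0.0, 162.7]
ft_force: [-0.2, -0.2, 0.7]
finger_gap: 28.4
gripper_force: 30.0
```

```bash
python3 -c "
from h import *
go(451.5,-396.5,300);go(451.5,-396.5,135)"
```

```text
now [ 637.6 -152.2  121.7] [180.    0.  162.7] shift cm [ 10.51 -28.86 -17.83] roll 0.0
now [ 637.6 -152.2  121.7] [180.    0.  162.7] shift cm [ 10.51 -28.86  -1.33] roll 0.0
```

Call:
step_arm --series '[[[0,0,0],0],[[0,0,0],0],[[0,0,-0.2],0],[[0,0,-0.3],0]]' --hand 5

```text
clock: 18.05
tool_pos: [637.6, -152.5, 124.9]
eef_rot: [-180.0, 0.0, 162.7]
ft_force: [-0.4, 0.2, 0.2]
finger_gap: 49.3
gripper_force: 0.0
```

Call:
step_arm --series '[[[0,0,0],0],[[0,0,0],0],[[0,0,0],0],[[0,0,0],0],[[0,0,0],0],[[0,0,0],0],[[0,0,0],0]]' --hand 0.5

```text
clock: 18.75
tool_pos: [637.5, -152.3, 124.7]
eef_rot: [180.0, 0.0, 162.7]
ft_force: [0.4, 0.5, 0.5]
finger_gap: 28.1
gripper_force: 30.0
```

```bash
python3 -c "
from h import *
s=ctrl.sense();print(s['finger_gap'])
go(451.5,-396.5,300)"
```

```text
28.113031357681173
now [ 637.5 -152.3  124.7] [180.    0.  162.7] shift cm [ 10.51 -28.85 -17.53] roll 0.0
```

Call:
step_arm --series '[[[0,0,-1],0],[[0,0,-3],0],[[0,0,-6],0],[[0.3,-0.9,-9],0],[[1,-2.7,-11],0],[[2.1,-5.8,-12],0],[[3.4,-9.3,-12],0],[[4.7,-12.9,-12],0],[[6,-16.5,-12],0],[[7.3,-20,-12],0]]'

```text
clock: 19.75
tool_pos: [507.1, -322.8, 245.3]
eef_rot: [-180.0, 0.0, 162.7]
ft_force: [0.2, -0.9, -1.5]
finger_gap: 28.1
gripper_force: 30.0
```

Call:
step_arm --series '[[[1.2,-3.3,0],0],[[2.2,-6,0],0],[[2.9,-7.9,0],0],[[3.2,-8.8,0],0],[[3.2,-8.8,0],0],[[3.2,-8.8,0],0],[[3.2,-8.8,0],0]]'

```text
clock: 20.45
tool_pos: [452.4, -395.1, 244.8]
eef_rot: [180.0, 0.0, 162.8]
ft_force: [0.2, -0.1, -1.0]
finger_gap: 28.3
gripper_force: 30.0
```

```bash
python3 - <<'E'
from fit import *
p=capture("wrist"); save(p,"w8"); W=world(p)
print(rect(W,*S["splate"]))
go(451.5,-396.5,138.7)
E
```

```text
{'n': 5508, 'circ': array([ 453. , -394.4,   84.3]), 'rect': array([ 450.8, -394.6,  124.8,  124.4,   79.2]), 'zmed': 62.3, 'mean': array([ 430.6, -388.7], dtype=float32)}
now [ 452.4 -395.2  244.7] [180.    0.  162.8] shift cm [ 0.05 -0.15 10.6 ] roll 0.0
```

View pics/w8.png

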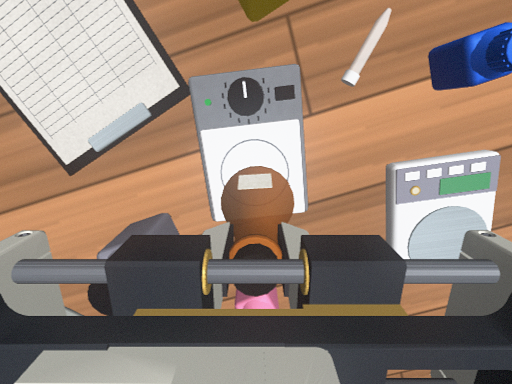

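The flask hangs upright over the stirrer plate, with its body at (257,200). Lowering it.

Call:
step_arm --series '[[[0,-0.1,1],0],[[0,-0.1,3.5],0],[[0,-0.1,6],0],[[0,-0.1,8],0],[[0,-0.1,9.3],0],[[0,-0.1,10],0],[[0,-0.1,10.4],0],[[0,-0.1,10.6],0],[[0,-0.1,10.6],0],[[0,-0.1,10.6],0]]'

```text
clock: 21.5
tool_pos: [451.6, -397.4, 139.4]
eef_rot: [-180.0, 0.1, 162.7]
ft_force: [0.7, -0.0, -1.1]
finger_gap: 28.5
gripper_force: 30.0
```

Call:
step_arm --series '[[[0,0,0],0],[[0,0,0],0],[[0,0,0],0],[[0,0,0],0],[[0,0,0],0],[[0,0,0],0],[[0,0,-3],0],[[0,0,-7],0],[[0,0,-11],0],[[0,0,-12],0]]' --hand 9.18

```text
clock: 22.5
tool_pos: [452.5, -398.4, 263.9]
eef_rot: [-179.7, 0.4, 162.7]
ft_force: [-0.3, -0.5, 0.4]
finger_gap: 91.7
gripper_force: 0.0
```

```bash
python3 - <<'E'
from fit import *
p=capture("wrist"); save(p,"w9"); W=world(p)
print(rect(W,*S["splate"])); print(rect(W,(452,-396),50,174,190))
go(608,152,260); go(608,152,160)
E
```

```text
{'n': 5684, 'circ': array([ 452.9, -394.9,   84.4]), 'rect': array([ 451.1, -394.7,  125. ,  125.1,   79.3]), 'zmed': 62.2, 'mean': array([ 444.1, -391.6], dtype=float32)}
{'n': 539, 'circ': array([ 451.7, -394.7,   12.4]), 'rect': array([ 451.5, -394.6,   24. ,   23.7,   47.1]), 'zmed': 181.9, 'mean': array([ 450.6, -394.4], dtype=float32)}
now [ 452.4 -398.2  263.2] [-179.8    0.4  162.7] shift cm [ 1.5  57.16  0.32] roll 0.0
now [ 452.4 -398.2  263.2] [-179.8    0.4  162.7] shift cm [ 1.5  57.16 10.32] roll 0.0
```

Call:
step_arm --series '[[[0.1,2.5,0],0],[[0.2,7,0],0],[[0.3,11.5,0],0],[[0.4,16,0],0],[[0.5,20.5,0.5],0],[[0.7,25,1],0],[[0.8,29.5,2],0],[[0.9,34,3],0],[[1,38.5,4],0],[[1.1,43,5],0]]'

```text
clock: 23.55
tool_pos: [568.1, 18.6, 206.7]
eef_rot: [-180.0, -0.1, 162.7]
ft_force: [0.6, -0.6, 0.2]
finger_gap: 92.0
gripper_force: 0.0
```

Call:
step_arm --series '[[[0.1,4.5,1],0],[[0.2,8.5,2],0],[[0.3,11.5,3],0],[[0.4,13.5,4],0],[[0.4,14.2,5],0],[[0.4,14.2,5],0],[[0.4,14.2,5],0]]'

```text
clock: 24.25
tool_pos: [606.7, 152.5, 158.1]
eef_rot: [-179.9, -0.1, 162.7]
ft_force: [0.3, 0.3, 0.3]
finger_gap: 91.7
gripper_force: 0.0
```

```bash
python3 - <<'E'
from fit import *
p=capture("wrist"); W=world(p)
print(rect(W,(608,152),60,57,72))
go(608,152.5,37)
E
```

```text
{'n': 2812, 'circ': array([607.2, 153.9,  31.3]), 'rect': array([606.9, 154.4,  61.1,  61.2,  72.5]), 'zmed': 64.1, 'mean': array([605.4, 154.5], dtype=float32)}
now [607.  152.3 158.8] [-180.    -0.   162.6] shift cm [-0.09  0.05 12.18] roll 0.0
```

Call:
step_arm --series '[[[0,0,2],0],[[0,0,5],0],[[0,0,8.5],0],[[0,0,11],0],[[0,0,12],0],[[0,0,12],0],[[0,0,12],0]]'

```text
clock: 25.0
tool_pos: [608.1, 153.2, 40.3]
eef_rot: [179.9, 0.1, 162.7]
ft_force: [0.0, 0.3, 0.8]
finger_gap: 92.1
gripper_force: 0.0
```

Call:
step_arm --series '[[[0,0,0],0],[[0,0,0],0],[[0,0,0],0],[[0,0,0],0],[[0,0,0],0],[[0,0,0],0]]' --hand 3

```text
clock: 25.6
tool_pos: [607.2, 153.6, 39.0]
eef_rot: [180.0, 0.0, 162.7]
ft_force: [-0.8, -1.2, 2.3]
finger_gap: 59.3
gripper_force: 30.0
```

```bash
python3 -c "
from h import *
go(638.7,-156.2,80)"
```

```text
now [607.2 153.6  39. ] [180.    0.  162.7] shift cm [-12.22 -28.64  -4.1 ] roll 0.0
```

Call:
step_arm --series '[[[0,0,-1],0],[[0,0,-3],0],[[0,0,-6],0],[[-0.4,-0.9,-9],0],[[-1.2,-2.7,-11],0],[[-2.5,-5.8,-12],0],[[-4,-9.3,-12],0],[[-5.5,-12.9,-12],0],[[-7,-16.4,-12],0],[[-8.5,-20,-12],0]]'

```text
clock: 26.6
tool_pos: [628.7, -64.1, 159.2]
eef_rot: [180.0, 0.0, 162.7]
ft_force: [1.2, -0.2, -1.9]
finger_gap: 59.2
gripper_force: 30.0
```

Call:
step_arm --series '[[[-1.4,-3.3,0],0],[[-2.5,-6,0],0],[[-3.3,-7.7,0],0],[[-3.7,-8.6,0],0],[[-3.7,-8.6,0],0],[[-3.7,-8.6,0],0],[[-3.7,-8.6,0],0]]'

```text
clock: 27.3
tool_pos: [638.6, -154.2, 158.8]
eef_rot: [180.0, -0.0, 162.8]
ft_force: [0.6, 0.3, -1.9]
finger_gap: 59.6
gripper_force: 30.0
```

```bash
python3 - <<'E'
from fit import *
p=capture("wrist"); save(p,"w10"); W=world(p)
print(rect(W,*S["balH"]))
go(638.7,-156.2,81.2)
E
```

```text
{'n': 14010, 'circ': array([ 607.9, -148.5,  115.6]), 'rect': array([ 606.8, -149.3,  148.5,  183.8,   81.1]), 'zmed': 37.6, 'mean': array([ 569. , -140.1], dtype=float32)}
now [ 638.6 -154.4  158.8] [180.   -0.  162.8] shift cm [-0.06 -0.17  7.76] roll 0.0
```

Call:
step_arm --series '[[[0,-0.1,1],0],[[0,-0.1,3],0],[[0,-0.1,5],0],[[0,-0.1,6.4],0],[[0,-0.1,7.2],0],[[0,-0.1,7.6],0],[[0,-0.1,7.8],0],[[0,-0.1,7.8],0],[[0,-0.1,7.8],0]]'

```text
clock: 28.25
tool_pos: [638.7, -156.9, 81.4]
eef_rot: [-180.0, 0.1, 162.7]
ft_force: [0.1, 0.2, -1.2]
finger_gap: 59.3
gripper_force: 30.0
```

Call:
step_arm --series '[[[0,0,0],0],[[0,0,0],0],[[0,0,0],0],[[0,0,0],0],[[0,0,0],0],[[0,0,-2],0],[[0,0,-6],0],[[0,0,-11],0],[[0,0,-14],0],[[0,0,-14],0]]' --hand 9.18

```text
clock: 29.25
tool_pos: [640.4, -157.5, 226.8]
eef_rot: [-180.0, 0.6, 162.7]
ft_force: [-0.0, 0.6, 0.7]
finger_gap: 92.0
gripper_force: 0.0
```

```bash
python3 - <<'E'
from fit import *
p=capture("wrist"); W=world(p)
print(rect(W,(638,-155),60,98,114),rect(W,*S["pan"]),rect(W,*S["balH"]))
save(capture("top"),"end")
E
```

```text
{'n': 2379, 'circ': array([ 638.9, -155.8,   31.2]), 'rect': array([ 638.8, -155.8,   61.7,   61.1,   25. ]), 'zmed': 106.1, 'mean': array([ 637.3, -155.4], dtype=float32)} {'n': 3394, 'circ': array([ 638.8, -154.2,   57.7]), 'rect': array([ 636.5, -153.6,  114.5,  110.1,   74.9]), 'zmed': 48.2, 'mean': array([ 623.1, -149.3], dtype=float32)} {'n': 10770, 'circ': array([ 614. , -150.4,  120. ]), 'rect': array([ 613.6, -150.4,  148.7,  197.4,   81.1]), 'zmed': 37.1, 'mean': array([ 586.5, -144.8], dtype=float32)}
```

View pics/end.png

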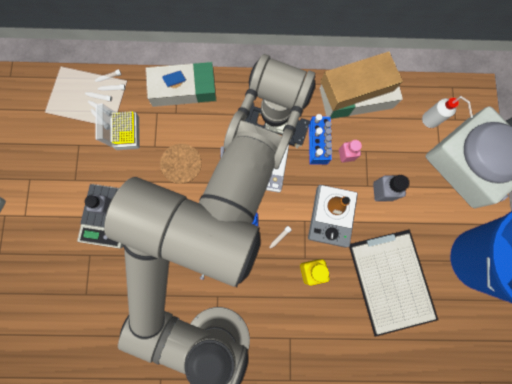

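The end view shows the bottle on the warmer at (92,201) and the flask on the stirrer at (337,205). The wrist camera puts the jar 1.5 mm off the pan's middle. The rack and tip box haven't moved.

```bash
python3 -c "
from h import *
print(hand_in())"
```

```text
the job is handed in; nothing more can be done
None
```

The job is handed in at about 29 s: the flask is on the stirrer, the bottle on the warming plate and the jar on the balance, each upright and about 2 mm or less from its plate's middle by the wrist camera; the rack and tip box were not moved, and `hand_in()` gave no verdict.

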